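# Sort the parts of a stripped gas regulator

### The job

Clear up the stripped regulator: first of all, before shifting any of the iron, set the green glass lens down flat, without dropping it, on the middle of the round white pad in the blue tray. Then put the cracked grey iron body in the galvanised scrap bin and lay the two rusty wing bolts in the yellow tray, one in each of its two bays. Leave the red rebuilt regulator and the tin where they are.

Things in the scene. Friction and masses are not known exactly. Their poses are not given: they have to be found in the camera images.
- lens_mid (a point): Green glass sight lens: disc 50 mm across, 15 mm thick, lying flat on the mat, about 65 g. The point is its centre, 7.5 mm above its underside; z is its axis.
- casting_mid (a point): Cracked grey cast-iron regulator body with a black crack and black open ports, about 0.65 kg, standing on its flat foot. Central block 50 mm (x) by 46 mm (y), 62 mm tall with a round neck on top; pipe stubs up to 42 mm in diameter run along its x axis, 120 mm over the ends. The point is at its centre, 30 mm above its underside. The block's flat sides face its +y and -y.
- bolt_long_mid (a point): Longer wing bolt, dark red-brown rust, about 110 g, lying flat: 12 mm shank along x, wing head (44 mm across the wings along y, 18 mm hub) at the -x end, a seized 18 mm square nut towards the +x end. Runs from 43 mm on the -x side of the point to 61 mm on the +x side. The point is on the shank's axis, 9 mm above the underside, half-way along the bare 51 mm of shank between hub and nut (near its centre of mass).
- bolt_short_mid (a point): Shorter wing bolt, bright orange rust, about 110 g, as the longer one but it runs from 43 mm on the -x side of the point to 43 mm on the +x side. The point is on the shank's axis, 9 mm above the underside, half-way along the bare 51 mm of shank between hub and nut.
- scrap_bin: Galvanised square scrap bin, fixed in its dark pivot bracket (locked, it does not tilt): outside 180 by 180 mm (bracket 196 mm along y), rim 76 mm above the bench, walls 3 mm, inner floor 11 mm above the bench. Origin at the bench surface under its centre.
- bolt_tray: Yellow plastic tray, fixed: 150 mm (x) by 177 mm (y), 28 mm high, walls and floor 4 mm thick; a 4 mm divider along its x axis, as high as the walls, parts it into two bays, each 142 mm (x) by 82 mm (y), centred 43 mm to its +y and -y sides. Origin at the bench surface under its centre.
- lens_tray: Blue plastic tray, fixed: 138 by 138 mm, walls 20 mm high and 4 mm thick; in its middle a round white pad 80 mm across whose top is 12 mm above the bench. Origin at the bench surface under its centre, which is the pad's centre.
- rebuilt: Bystander: rebuilt regulator body, painted red with brass port plugs, 120 by 46 mm, 62 mm tall. Leave it. Origin at the centre of its underside.
- paste_tin: Bystander: tin 66 mm across and 60 mm tall. Leave it. Origin at the centre of its underside.

How it is judged:
On the way:
1. the lens lies flat on the middle of the white pad, let go (horizontal distance between lens_mid and lens_tray below 0.015 m and z of lens_mid in the frame of lens_tray between 0.013 and 0.026 m and angle between lens_mid's own z axis and vertical below 0.12 rad and contact force between lens and the fingers below 0.1 N), for 0.2 s.
At the end, for the whole second after the job is handed in: The lens lies flat with its centre within 15 mm of the white pad's centre; the grey iron body is inside the scrap bin; each rusty bolt lies down in a bay of the yellow tray, one per bay, either way round; all let go and at rest (horizontal distance between lens_mid and lens_tray below 0.015 m and z of lens_mid in the frame of lens_tray between 0.013 and 0.026 m and angle between lens_mid's own z axis and vertical below 0.12 rad and x of casting_mid in the frame of scrap_bin between -0.08 and 0.08 m and y of casting_mid in the frame of scrap_bin between -0.08 and 0.08 m and z of casting_mid in the frame of scrap_bin between 0 and 0.075 m and (((x of bolt_long_mid in the frame of bolt_tray between -0.06 and 0.06 m and y of bolt_long_mid in the frame of bolt_tray between 0.01 and 0.08 m and z of bolt_long_mid in the frame of bolt_tray between 0.004 and 0.024 m) and (x of bolt_short_mid in the frame of bolt_tray between -0.06 and 0.06 m and y of bolt_short_mid in the frame of bolt_tray between -0.08 and -0.01 m and z of bolt_short_mid in the frame of bolt_tray between 0.004 and 0.024 m)) or ((x of bolt_long_mid in the frame of bolt_tray between -0.06 and 0.06 m and y of bolt_long_mid in the frame of bolt_tray between -0.08 and -0.01 m and z of bolt_long_mid in the frame of bolt_tray between 0.004 and 0.024 m) and (x of bolt_short_mid in the frame of bolt_tray between -0.06 and 0.06 m and y of bolt_short_mid in the frame of bolt_tray between 0.01 and 0.08 m and z of bolt_short_mid in the frame of bolt_tray between 0.004 and 0.024 m))) and linear speed of each of lens, casting, bolt_long, bolt_short below 0.02 m/s); the robot touches nothing.
It fails at once if the iron body or a bolt shifted more than 30 mm before the lens lies on its pad (not (horizontal distance between lens_mid and lens_tray below 0.015 m and z of lens_mid in the frame of lens_tray between 0.013 and 0.026 m and angle between lens_mid's own z axis and vertical below 0.12 rad) and distance of any of casting_mid, bolt_long_mid, bolt_short_mid from where it was at the start of the episode above 0.03 m).
It fails at once if the lens dropped or slammed (over 0.7 m/s within 50 mm of the bench) (height (world z) of lens_mid below 0.05 m and linear speed of lens above 0.7 m/s).
It fails at once if the red regulator or the tin shifted more than 30 mm (distance of any of rebuilt, paste_tin from where it was at the start of the episode above 0.03 m).
It also fails if it takes over 99 s, if anything falls off the work surface, if the arm or the gripper's body presses on something with over 40 N, if the wrist force passes 120 N, or if a joint passes its speed limit or range.

### The arm

A 6-joint arm with a two-finger parallel gripper is mounted at the origin on the work surface. World frame = base frame: x ahead of the robot, y to its left, z up, the work surface at z = 0. Lengths are in m, angles in rad, forces in N, time in s.
With the tool pointing down it reaches from about 0.25 to 0.775 m from the base axis. Payload 4 kg.
Tool frame: the origin (TCP) lies midway between the tips of the shut fingers; the grasp point (between the pads) lies 19 mm behind it; z points along the fingers, y is the direction in which the jaws open and shut (so a half turn about z gives the same grasp; the last joint's range is limited). The gripper opens to 94 mm and grips with 3 to 60 N. Pads are 16 mm wide; open, the fingers measure 119 mm over their backs; the gripper's body (75 mm by 177 mm) begins 78 mm behind the grasp point.
Start: joints at [1.215, 0.087, 1.371, -0, 1.684, -0.103], TCP at [0.138, 0.533, 0.206] pointing down, gripper open.
Joint ranges: [-3.1, 3.1], [-0.76, 2.03], [0.27, 2.55], [-1.08, 4.22], [0.17, 2.65], [-2.57, 2.57]. Speed limits (rad/s): [2.79, 2.79, 3.14, 3.14, 3.14, 3.14].

### API

Orientations are given as [roll, pitch, yaw] about the fixed x, y, z axes, in that order (R = Rz(yaw) Ry(pitch) Rx(roll)).
In Python, from bench import robot, cams gives the robot as it stands.
- The arm moves only by the tool step_arm, never from a script. Its argument "plan" is a list that holds one entry, the list of rows, each a list of 5 numbers: the shift along the world's x, y, z in mm, then the turn about the world's z in rad, then the opening in per cent of the stroke, from 0 (shut) to 100 (fully open). In form: [[[tx, ty, tz, turn, fingers], ...]]. A call has 1 to 8 rows; each row is the pose to reach, as a shift and turn from the pose commanded when the call began; what a row does not reach only later rows make up. A row lasts 1/12 s, in which the tool goes at most 41.7 mm and 7.16 degrees, less where a joint would pass 70% of its speed; a pose out of reach is approached as far as the arm can. A call with a gripper value outside its range is refused whole. The fingers move at their own pace and stop on an object; the grip force is fixed at half the most. Time passes only in rows, so rows that repeat a pose let the fingers close. It gives the time, the measured TCP pose, the force and the opening at its end, in the units of the state.
- robot.get_obs(): the state, without advancing time (a new reading comes with each control period).
- cams.snapshot(name): name is "scene" or "top" or "wrist"; returns a dict with "frame" (400x640x3 uint8, red, green, blue), "camera_matrix" (3x3 intrinsics, pixels), "origin" and "attitude" of the camera in the world; the wrist camera has in their place "T_tool_cam" (4x4, takes a point from camera to tool coordinates, whose origin is the TCP and whose axes are the flange's). Camera axes: x right, y down, z forward; pixel columns grow to the right and rows downward; lengths in m; the calibration is good to about 2 mm. The wrist camera is an equidistant fisheye: a pixel r from the principal point sees the ray r / f radians off the axis. A picture is of the moment at which its call begins: read the wrist's pose just before it. There is no depth.
- robot.close_job(): hands the job in, once; it reports no verdict.
The state is a dict: "time": time; "joint_positions": joint angles; "qvel": joint speeds; "joint_torque": joint torques, N m; "tool_pos": TCP position; "ee_rot": TCP orientation; "wrist_force": force on the tool from outside, world axes, zero at the start; "wrist_torque": the same for the moment, N m; "width": finger opening in m.
Only numpy, scipy, OpenCV 4.12 (cv2) and the standard library are available. Lean on these libraries where they do the work, as an engineer would, in place of code of your own. Each camera call takes 0.05 s, during which the arm holds its last target. There are 200 camera calls.

## Working session

There is one attempt and no reset: what is moved stays moved. The work goes in short steps, Python scripts to look and compute and a tool call to move; the robot and the scene stay as the last step left them, time stands still between calls to the robot, and variables do not carry over. Pictures are saved under pics/ and viewed, about 12 in all and at most 16, crops included, and the job is handed in when it is done.

Besides the shell and the picture viewer there is one more tool, called after ">>>" as name(argument=value, ...), one argument or row to a line, values as JSON. step_arm: Moves the arm, as the interface text tells. Its arguments: {"type":"object","properties":{"plan":{"type":"array"}},"required":["plan"]}

```bash
mkdir -p pics; python3 - <<'E'
from bench import robot,cams
import cv2,json
o=robot.get_obs();print({k:o[k] for k in('time','tool_pos','ee_rot','width')})
for n in('top','scene'):
    s=cams.snapshot(n);cv2.imwrite(f'pics/{n}0.png',s['frame'][:,:,::-1]);print(n,s['camera_matrix'],s['origin'],s['attitude'])
E
```

```text
{'time': 0.0, 'tool_pos': array([0.13739216, 0.53201742, 0.20433204]), 'ee_rot': array([-3.13946582e+00, -1.77702849e-04,  2.88877113e+00]), 'width': 0.09460015914521143}
top [[480.95554      0.         323.90007051]
 [  0.         480.95554    191.59087981]
 [  0.           0.           1.        ]] [ 0.41292198 -0.00886492  1.25189559] [-3.05286585  0.00324733 -1.56724706]
scene [[401.21267971   0.         325.95037793]
 [  0.         401.21267971 200.72162514]
 [  0.           0.           1.        ]] [ 0.97906618 -0.57347987  0.84847594] [-2.38776015e+00  8.93270396e-05  6.75696963e-01]
```

View pics/top0.png

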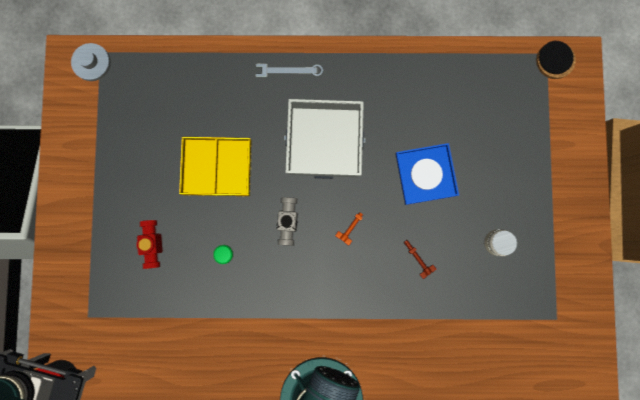

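View pics/scene0.png

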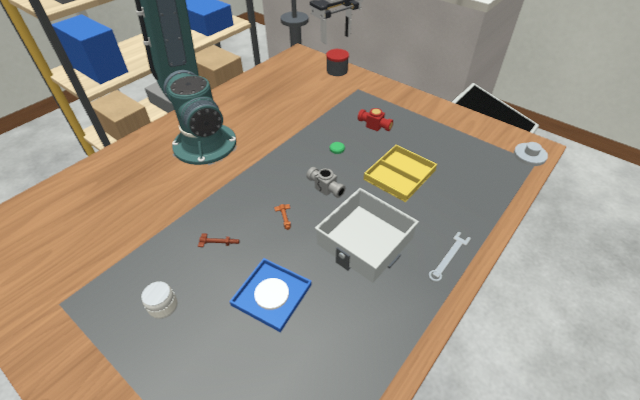

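The pictures show the whole layout. In the top view: lens (223,254), casting (287,221), orange bolt (350,228), dark bolt (420,258), bin (325,138), yellow tray (215,166), blue tray pad (427,173), red regulator (148,244), tin (501,242).

```bash
cat > h.py <<'E'
import numpy as np,cv2
from scipy.spatial.transform import Rotation as R
from bench import robot,cams
def ray2z(o,d,z): return o+d*(z-o[2])/d[2]
def fix(s,u,v,z):
    K=s['camera_matrix'];d=np.linalg.solve(K,[u,v,1.])
    return ray2z(np.array(s['origin']),R.from_euler('xyz',s['attitude']).apply(d),z)
def wr(s,o,u,v,z):
    K=s['camera_matrix'];x=u-K[0,2];y=v-K[1,2];r=np.hypot(x,y);t=r/K[0,0]
    d=np.array([x/r*np.sin(t),y/r*np.sin(t),np.cos(t)]) if r>0 else np.array([0,0,1.])
    T=np.array(s['T_tool_cam']);Rt=R.from_euler('xyz',o['ee_rot'])
    return ray2z(Rt.apply(T[:3,3])+o['tool_pos'],Rt.apply(T[:3,:3]@d),z)
def wpx(s,o,p):  # world -> wrist pixel
    T=np.array(s['T_tool_cam']);Rt=R.from_euler('xyz',o['ee_rot'])
    q=T[:3,:3].T@(Rt.inv().apply(np.array(p)-o['tool_pos'])-T[:3,3]);t=np.arctan2(np.hypot(q[0],q[1]),q[2]);K=s['camera_matrix']
    return K[:2,2]+K[0,0]*t*q[:2]/np.hypot(q[0],q[1])
def look(name,crop=None,k=1):
    o=robot.get_obs();s=cams.snapshot('wrist');f=s['frame'][:,:,::-1]
    if crop: f=f[crop[1]:crop[3],crop[0]:crop[2]]
    cv2.imwrite(f'pics/{name}.png',cv2.resize(f,None,fx=k,fy=k,interpolation=cv2.INTER_CUBIC))
    np.savez(f'{name}.npz',K=s['camera_matrix'],T=s['T_tool_cam'],p=o['tool_pos'],r=o['ee_rot'])
    return s,o
def load(name):
    d=np.load(f'{name}.npz');return dict(camera_matrix=d['K'],T_tool_cam=d['T']),dict(tool_pos=d['p'],ee_rot=d['r'])
E
python3 - <<'E'
from h import *
s=cams.snapshot('top');f=s['frame'][:,:,::-1]
a=cv2.resize(f[125:285,125:325],None,fx=4,fy=4,interpolation=cv2.INTER_CUBIC)[:600]
b=cv2.resize(f[130:285,325:525],None,fx=4,fy=4,interpolation=cv2.INTER_CUBIC)[:600]
cv2.imwrite('pics/tl.png',a);cv2.imwrite('pics/tr.png',b)
for n,u,v,z in [('lens',223,254,.015),('cast',287.5,221.5,.04),('castA',288.5,199,.03),('castB',287,244,.03),('short head',343,238,.009),('short tip',361,213,.009),('long head',428,272,.009),('long tip',406,241,.009),('binTL',288,100,.076),('binTR',364,101.5,.076),('binBL',287,174,.076),('binBR',361.5,176,.076),('pad',427,173.5,.012),('ytl',180.5,138,.028),('ytr',250.5,138,.028),('ybl',180,195,.028),('ybr',250,195.5,.028),('red',148,244,.03),('tin',501,242,.06)]:
    print(n,fix(s,u,v,z)[:2].round(4))
w,o=cams.snapshot('wrist'),0;print(w['camera_matrix'],w['T_tool_cam'])
E
```

```text
lens [0.3621 0.2527]
cast [0.4449 0.0868]
castA [0.5024 0.0856]
castB [0.3884 0.0883]
short head [ 0.4038 -0.054 ]
short tip [ 0.4683 -0.1005]
long head [ 0.3181 -0.2711]
long tip [ 0.3967 -0.2158]
binTL [0.7469 0.0858]
binTR [ 0.7435 -0.1039]
binBL [0.5607 0.0864]
binBR [ 0.5563 -0.0971]
pad [ 0.5712 -0.2718]
ytl [0.6595 0.3664]
ytr [0.6601 0.1855]
ybl [0.5118 0.3632]
ybr [0.5111 0.1842]
red [0.3871 0.4399]
tin [ 0.3958 -0.4411]
[[309.70691629   0.         317.02777648]
 [  0.         309.70691629 197.42870431]
 [  0.           0.           1.        ]] [[-7.12485810e-05 -9.67049981e-01 -2.54586583e-01  7.34304080e-02]
 [ 9.99999837e-01 -2.13021816e-04  5.29305872e-04 -3.76394554e-04]
 [-5.66097730e-04 -2.54586504e-01  9.67049839e-01 -1.79202012e-01]
 [ 0.00000000e+00  0.00000000e+00  0.00000000e+00  1.00000000e+00]]
```

View pics/tl.png

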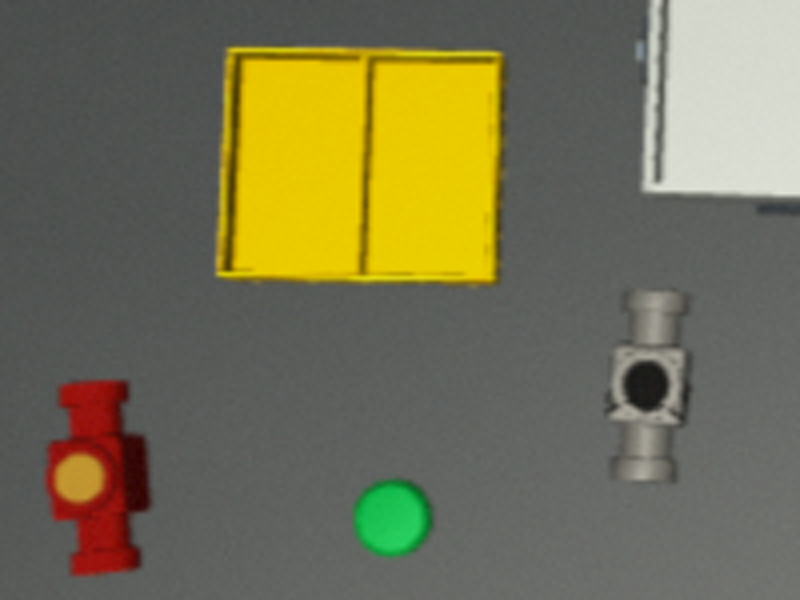

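View pics/tr.png

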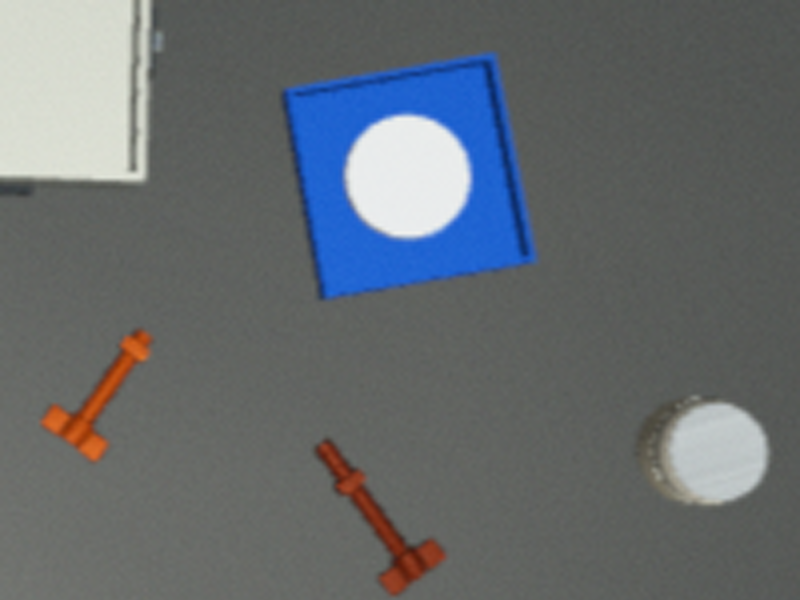

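Crops confirm: lens centre (223.2,254.2) → (0.362,0.252), pad centre (427,174.2) → (0.570,-0.272); both sizes are consistent with the description. Now I'll move above the lens.

>>> step_arm(
  plan=[
    [[225,-280,-60,0,100],[225,-280,-60,0,100],[225,-280,-60,0,100],[225,-280,-60,0,100],[225,-280,-60,0,100],[225,-280,-60,0,100],[225,-280,-60,0,100],[225,-280,-60,0,100]],
  ],
)

```text
time: 0.87
tool_pos: [0.3442, 0.2745, 0.1503]
ee_rot: [3.141, 0.0, 2.889]
wrist_force: [0.5, 0.2, 0.3]
width: 0.0942
```

>>> step_arm(
  plan=[
    [[0,0,0,0,100],[0,0,0,0,100],[0,0,0,0,100]],
  ],
)

```text
time: 1.12
tool_pos: [0.3434, 0.2763, 0.1506]
ee_rot: [3.141, -0.001, 2.888]
wrist_force: [0.3, 0.1, 0.1]
width: 0.0936
```

```bash
python3 - <<'E'
from h import *
s,o=look('w1');print(o['time'],o['tool_pos'],o['ee_rot'],o['wrist_force'])
m=cv2.inRange(cv2.cvtColor(s['frame'],cv2.COLOR_RGB2HSV),(45,100,60),(85,255,255))
M=cv2.moments(m,True);u,v=M['m10']/M['m00'],M['m01']/M['m00'];print(u,v,M['m00'],wr(s,o,u,v,.013))
E
```

```text
1.1167 [0.34339767 0.27634449 0.15059313] [ 3.14112750e+00 -6.51134280e-04  2.88781723e+00] [0.2735192  0.06593974 0.08620933]
268.78976982097186 184.5314578005115 1955.0 [0.32651036 0.22799904 0.013     ]
```

View pics/w1.png

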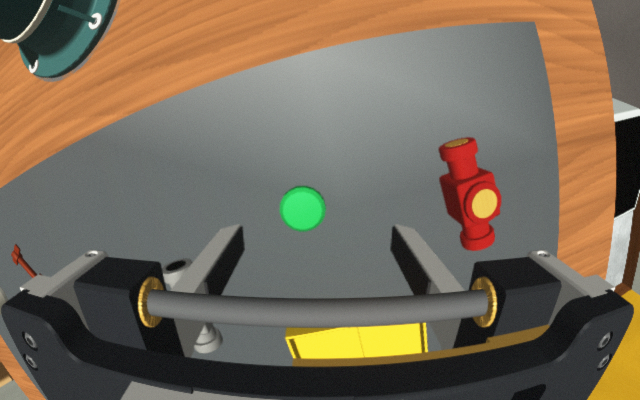

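Lens is at (302.5,208) between the two fingers, with the base and red regulator well clear.

```bash
python3 - <<'E'
from h import *
s,o=load('w1');p=wr(s,o,302.5,208,.013);print(p,(p-o['tool_pos'])*1000)
print(wpx(s,o,o['tool_pos']+[0,0,0.0]), wpx(s,o,[.362,.252,.013]), wr(s,o,482,204,.062))
E
```

```text
[0.36032639 0.25577402 0.013     ] [  16.92872113  -20.57047172 -137.59313405]
[317.47658942 238.14609104] [299.51779646 210.29330746] [0.38833956 0.43432718 0.062     ]
```

>>> step_arm(
  plan=[
    [[17,-22,-35,0,100],[17,-22,-75,0,100],[17,-22,-110,0,100],[17,-22,-130,0,100],[17,-22,-140,0,100],[17,-22,-147,0,100],[17,-22,-147,0,100],[17,-22,-147,0,100]],
  ],
)

```text
time: 1.83
tool_pos: [0.3612, 0.2555, 0.0049]
ee_rot: [3.14, 0.002, 2.89]
wrist_force: [0.4, 0.1, -0.4]
width: 0.0941
```

```bash
python3 - <<'E'
from h import *
s,o=look('w2',(160,130,480,330),2);print(o['time'],o['tool_pos'],o['ee_rot'],o['wrist_force'])
f=s['frame'][100:,150:];m=cv2.inRange(cv2.cvtColor(f,cv2.COLOR_RGB2HSV),(45,100,60),(75,255,255))
M=cv2.moments(m,True);u,v=M['m10']/M['m00']+150,M['m01']/M['m00']+100;print(u,v,M['m00'],wr(s,o,u,v,.014))
E
```

```text
1.8333 [0.36123351 0.25547877 0.00492002] [3.13981367e+00 1.76243471e-03 2.89030205e+00] [ 0.36006377  0.10568157 -0.36186404]
316.4588444796201 240.33696082311042 5054.0 [0.35881758 0.25543869 0.014     ]
```

View pics/w2.png

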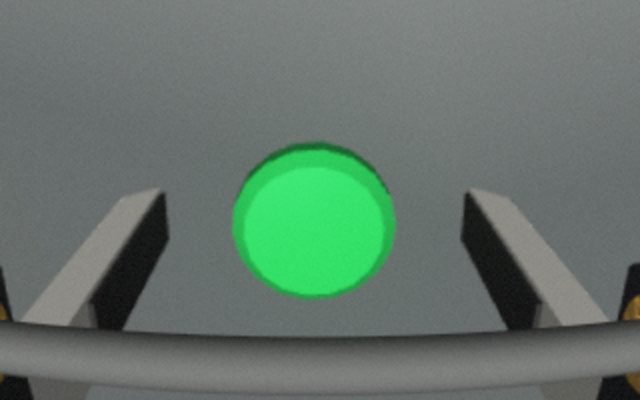

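Lens centred between the jaws within about 2 mm, and the black pads reach to the tips. Closing.

>>> step_arm(
  plan=[
    [[-2,0,-2,0,100],[-2,0,-2,0,45],[-2,0,-2,0,45],[-2,0,-2,0,45],[-2,0,-2,0,45],[-2,0,-2,0,40],[-2,0,-2,0,40],[-2,0,-2,0,40]],
  ],
)

```text
time: 2.55
tool_pos: [0.3586, 0.2543, 0.0016]
ee_rot: [3.141, -0.0, 2.889]
wrist_force: [0.3, 0.4, -0.4]
width: 0.0505
```

>>> step_arm(
  plan=[
    [[0,0,15,0,40],[0,0,45,0,40],[0,0,80,0,40],[5,-15,110,0,40],[20,-50,125,0,40],[35,-88,125,0,40],[50,-125,125,0,40],[65,-162,125,0,40]],
  ],
)

```text
time: 3.22
tool_pos: [0.424, 0.0907, 0.1272]
ee_rot: [3.141, 0.001, 2.89]
wrist_force: [0.8, 0.8, -0.9]
width: 0.0491
```

>>> step_arm(
  plan=[
    [[15,-37,0,0,40],[30,-74,0,0,40],[45,-111,0,0,40],[60,-148,0,0,40],[75,-185,0,0,40],[90,-222,0,0,40],[105,-259,0,0,40],[120,-296,0,0,40]],
  ],
)

```text
time: 3.88
tool_pos: [0.5437, -0.2057, 0.126]
ee_rot: [3.141, -0.001, 2.888]
wrist_force: [-0.3, 0.3, -0.5]
width: 0.0489
```

>>> step_arm(
  plan=[
    [[13,-34,0,0,40],[26,-68,0,0,40],[26,-68,0,0,40],[26,-68,0,0,40]],
  ],
)

```text
time: 4.22
tool_pos: [0.5691, -0.2734, 0.1248]
ee_rot: [3.141, -0.003, 2.886]
wrist_force: [-0.1, 0.6, -0.1]
width: 0.0492
```

```bash
python3 - <<'E'
from h import *
s,o=look('w3');print(o['time'],o['tool_pos'],o['ee_rot'],o['wrist_force'],o['width'])
print(wpx(s,o,[.570,-.272,.012]))
f=cv2.cvtColor(s['frame'],cv2.COLOR_RGB2HSV)
m=cv2.inRange(f,(45,100,60),(75,255,255));m[:100]=0
M=cv2.moments(m,True);u,v=M['m10']/M['m00'],M['m01']/M['m00'];print(u,v,M['m00'],wr(s,o,u,v,o['tool_pos'][2]+.012)-o['tool_pos'])
E
```

```text
4.2167 [ 0.56912607 -0.27336824  0.12480901] [ 3.14056695e+00 -2.65634162e-03  2.88591485e+00] [-0.12569902  0.60905994 -0.05117278] 0.049238880769142936
[318.71781186 194.79746234]
317.1852367688022 246.27735773975328 5026.0 [ 0.00023734 -0.00027464  0.012     ]
```

View pics/w3.png

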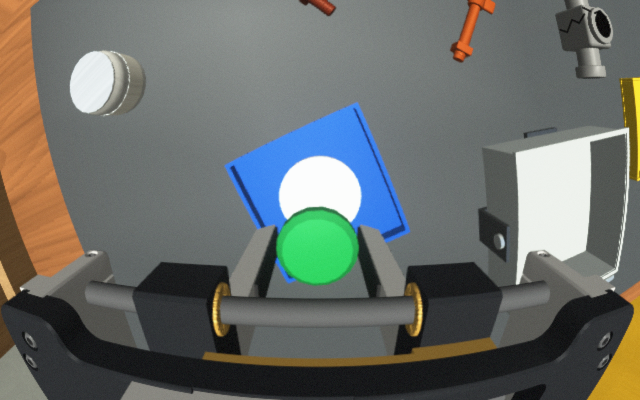

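Pad centre is at about (320,196), as predicted, and the lens is level and centred under the TCP. Lowering by 112–113 (lift 125 less pad 12).

>>> step_arm(
  plan=[
    [[1,1,-35,0,40],[1,1,-70,0,40],[1,1,-92,0,40],[1,1,-102,0,40],[1,1,-108,0,40],[1,1,-111,0,40],[1,1,-112,0,40],[1,1,-112,0,40]],
  ],
)

```text
time: 4.93
tool_pos: [0.5716, -0.2711, 0.0165]
ee_rot: [-3.141, 0.003, 2.889]
wrist_force: [0.4, 0.4, -0.7]
width: 0.0493
```

>>> step_arm(
  plan=[
    [[0,0,-1,0,40],[0,0,-1,0,55],[0,0,-1,0,70],[0,0,-1,0,80],[0,0,-1,0,80],[0,0,0,0,80]],
  ],
)

```text
time: 5.43
tool_pos: [0.5705, -0.2708, 0.0146]
ee_rot: [3.141, -0.0, 2.889]
wrist_force: [-0.6, -0.1, -0.2]
width: 0.0734
```

>>> step_arm(
  plan=[
    [[0,0,15,0,80],[0,0,50,0,80],[0,0,90,0,80],[0,0,115,0,80],[0,0,115,0,80],[0,0,115,0,80]],
  ],
)

```text
time: 5.93
tool_pos: [0.5718, -0.2715, 0.1325]
ee_rot: [-3.14, 0.005, 2.889]
wrist_force: [0.4, 0.4, -0.3]
width: 0.0755
```

```bash
python3 - <<'E'
from h import *
s,o=look('w4',(160,80,480,320),2);print(o['time'],o['tool_pos'],o['wrist_force'],o['width'])
f=cv2.cvtColor(s['frame'],cv2.COLOR_RGB2HSV)
m=cv2.inRange(f,(45,100,60),(75,255,255));m[:100]=0
M=cv2.moments(m,True);u,v=M['m10']/M['m00'],M['m01']/M['m00'];print(u,v,M['m00'],wr(s,o,u,v,.025))
E
```

```text
5.9333 [ 0.57178748 -0.27148597  0.13252749] [ 0.41124046  0.43395823 -0.32690543] 0.07551775493744967
317.33231083844584 196.469836400818 1956.0 [ 0.57339339 -0.27198518  0.025     ]
```

View pics/w4.png

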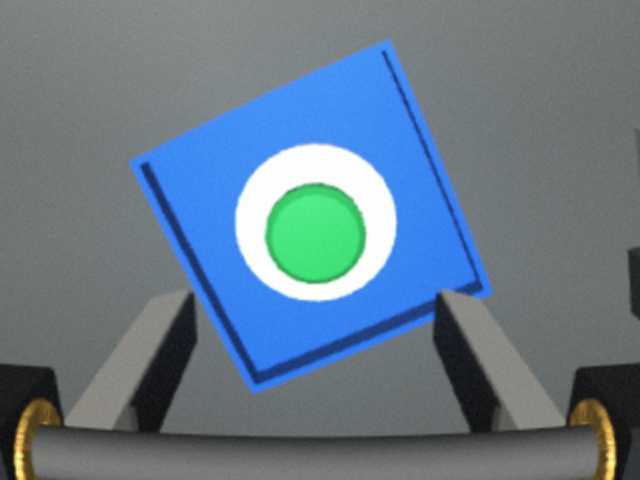

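Lens (316,233 in the crop) lies on the pad (centre 316,222). Checking that with parallax, and fixing casting and bolt poses from the top crops.

```bash
python3 - <<'E'
from h import *
s,o=load('w4');print('pad',wr(s,o,160+316/2,80+222/2,.012))
t=cams.snapshot('top')
P=lambda c,u,v,z:fix(t,c[0]+u/4,c[1]+v/4,z)
L=(125,125);Q=(325,130)
a=P(L,656,298,.045);b=P(L,643,470,.045);print('cast ends',a,b,(a+b)/2,np.linalg.norm(a-b),np.degrees(np.arctan2(*(a-b)[1::-1])))
print('block top',P(L,649,384,.062))
# bolts: head hub, tip
for n,h,tp,Lg in(('short',(78,432),(143,335),86),('long',(412,566),(323,446),104)):
    h=P(Q,*h,.012);tp=P(Q,*tp,.009);d=(tp-h)[:2];l=np.linalg.norm(d);u=d/l
    print(n,h[:2],tp[:2],l,np.degrees(np.arctan2(u[1],u[0])),'mid',tp[:2]-u*(.043 if n=='short' else .061))
print('start pose',robot.get_obs()['joint_positions'])
E
```

```text
pad [ 0.57144851 -0.2707955   0.012     ]
cast ends [0.50000807 0.08318025 0.045     ] [0.39237108 0.09022151 0.045     ] [0.44618958 0.08670088 0.045     ] 0.10786704946195409 -3.742772016672842
block top [0.44551057 0.08567741 0.062     ]
short [ 0.40383569 -0.05772659] [ 0.46631905 -0.09983139] 0.07534576888233586 -33.97430153281207 mid [ 0.43065966 -0.07580208]
long [ 0.3196061  -0.27049321] [ 0.39542471 -0.21519008] 0.09384507611112686 36.107523263490606 mid [ 0.34614205 -0.25113753]
start pose [-5.32948856e-01  2.93229749e-01  1.28336204e+00  1.09283469e-04
  1.56735907e+00 -1.85088068e+00]
```

Lens is within about 3 mm of the pad centre and lies flat, let go. Next the long bolt at (0.346,-0.251), axis 36°: jaws to 126°, i.e. turn -2.26 rad.

>>> step_arm(
  plan=[
    [[-28,2,0,-0.12,70],[-56,5,0,-0.24,70],[-85,7,0,-0.36,70],[-113,10,0,-0.48,70],[-141,12,0,-0.6,70],[-170,15,0,-0.72,70],[-198,18,0,-0.84,70],[-226,20,0,-0.96,70]],
  ],
)

```text
time: 6.7
tool_pos: [0.3421, -0.2493, 0.1269]
ee_rot: [-3.139, -0.005, 1.923]
wrist_force: [0.3, -0.5, 0.7]
width: 0.0653
```

>>> step_arm(
  plan=[
    [[0,0,0,-0.12,70],[0,0,0,-0.24,70],[0,0,0,-0.36,70],[0,0,0,-0.48,70],[0,0,0,-0.6,70],[0,0,0,-0.72,70],[0,0,0,-0.84,70],[0,0,0,-0.96,70]],
  ],
)

```text
time: 7.37
tool_pos: [0.3434, -0.2497, 0.1271]
ee_rot: [-3.137, -0.001, 0.963]
wrist_force: [0.0, 1.0, -1.1]
width: 0.0655
```

>>> step_arm(
  plan=[
    [[0,0,-10,-0.12,70],[0,0,-20,-0.24,70],[0,0,-20,-0.34,70],[0,0,-20,-0.34,70],[0,0,-20,-0.34,70]],
  ],
)

```text
time: 7.78
tool_pos: [0.3437, -0.25, 0.1078]
ee_rot: [-3.138, 0.001, 0.631]
wrist_force: [0.4, -0.5, -0.5]
width: 0.0658
```

```bash
python3 - <<'E'
from h import *
s,o=look('w5',(160,80,480,320),2);print(o['time'],o['tool_pos'],o['ee_rot'],o['wrist_force'],o['width'])
E
```

```text
7.7833 [ 0.34367344 -0.24995428  0.10782525] [-3.13807685e+00  6.74337243e-04  6.31387375e-01] [ 0.38160616 -0.51464844 -0.48564565] 0.0657835145115965
```

View pics/w5.png

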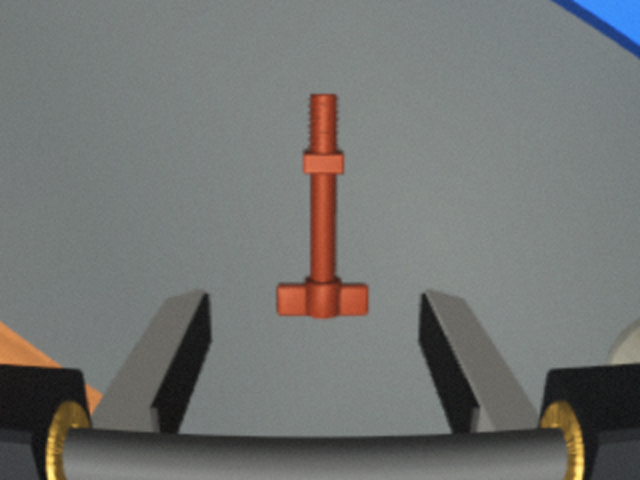

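Bolt is well aligned with the tool: hub front at (322,279), nut back at (323,173), midpoint (322.5,227); axis practically parallel to the fingers.

```bash
python3 - <<'E'
from h import *
s,o=load('w5')
W=lambda u,v,z=.012:wr(s,o,160+u/2,80+v/2,z)
a,b=W(322,279),W(323,173);print(a,b,np.linalg.norm(a-b),((a+b)/2-o['tool_pos'])*1000, np.degrees(np.arctan2(*(b-a)[1::-1])))
E
```

```text
[ 0.32983229 -0.2648041   0.012     ] [ 0.37043403 -0.23547943  0.012     ] 0.050084299772535555 [  6.45972285  -0.18748282 -95.82525333] 35.838750968751285
```

>>> step_arm(
  plan=[
    [[6,0,-35,0,70],[6,0,-70,0,70],[6,0,-90,0,70],[6,0,-100,0,70],[6,0,-105,0,70],[6,0,-105,0,70],[6,0,-105,0,40],[6,0,-105,0,0]],
  ],
)

```text
time: 8.5
tool_pos: [0.3517, -0.2519, 0.0063]
ee_rot: [3.138, -0.001, 0.629]
wrist_force: [0.1, 0.2, 0.8]
width: 0.0556
```

>>> step_arm(
  plan=[
    [[0,0,0,0,0],[0,0,0,0,0],[0,0,0,0,0],[0,0,0,0,0],[0,0,0,0,0],[0,0,0,0,0]],
  ],
)

```text
time: 9.0
tool_pos: [0.3505, -0.2508, 0.0046]
ee_rot: [3.141, -0.0, 0.629]
wrist_force: [0.2, -0.6, 0.5]
width: 0.0159
```

>>> step_arm(
  plan=[
    [[0,0,-2,0,0],[0,0,-2,0,0],[0,0,-2,0,0],[0,0,-2,0,0],[0,0,13,0,0],[0,0,48,0,0],[0,0,88,0,0],[0,0,118,0,0]],
  ],
)

```text
time: 9.67
tool_pos: [0.3506, -0.2508, 0.1246]
ee_rot: [3.141, -0.0, 0.629]
wrist_force: [0.3, -1.0, -0.7]
width: 0.011
```

```bash
python3 - <<'E'
from h import *
s,o=look('w6',(160,80,480,320),2);print(o['time'],o['tool_pos'],o['ee_rot'],o['wrist_force'],o['width'])
E
```

```text
9.6667 [ 0.35061501 -0.25081613  0.124592  ] [ 3.14058963e+00 -1.94651622e-04  6.28810730e-01] [ 0.25510727 -1.04653583 -0.67393774] 0.010962231869522136
```

View pics/w6.png

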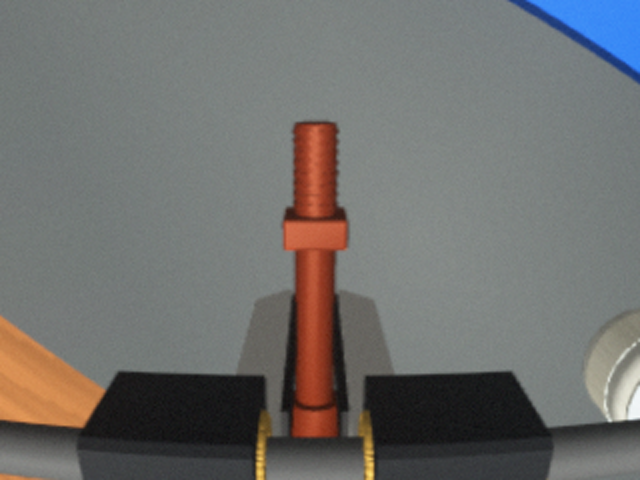

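Held level at mid-shank. Carry over to the left bay (0.577,0.318), turning by -0.61.

>>> step_arm(
  plan=[
    [[14,36,0,-0.04,0],[28,71,0,-0.08,0],[42,107,0,-0.12,0],[56,142,0,-0.16,0],[70,178,0,-0.2,0],[84,214,0,-0.24,0],[98,249,0,-0.28,0],[113,285,0,-0.32,0]],
  ],
)

```text
time: 10.38
tool_pos: [0.4634, 0.0361, 0.1219]
ee_rot: [3.141, 0.001, 0.307]
wrist_force: [1.0, -0.3, -1.0]
width: 0.0108
```

>>> step_arm(
  plan=[
    [[14,36,0,-0.04,0],[28,71,0,-0.08,0],[42,107,0,-0.12,0],[56,142,0,-0.16,0],[70,178,0,-0.2,0],[84,214,0,-0.24,0],[98,249,0,-0.28,0],[113,284,0,-0.29,0]],
  ],
)

```text
time: 11.05
tool_pos: [0.5764, 0.3201, 0.1211]
ee_rot: [3.141, 0.002, 0.018]
wrist_force: [1.0, -0.4, -0.5]
width: 0.011
```

```bash
python3 - <<'E'
from h import *
s,o=look('w7');print(o['time'],o['tool_pos'],o['ee_rot'],o['wrist_force'],o['width'])
E
```

```text
11.05 [0.57636184 0.32008084 0.12112599] [3.14067034e+00 1.67269073e-03 1.78019824e-02] [ 1.02409816 -0.36174932 -0.490992  ] 0.011041969996638732
```

View pics/w7.png

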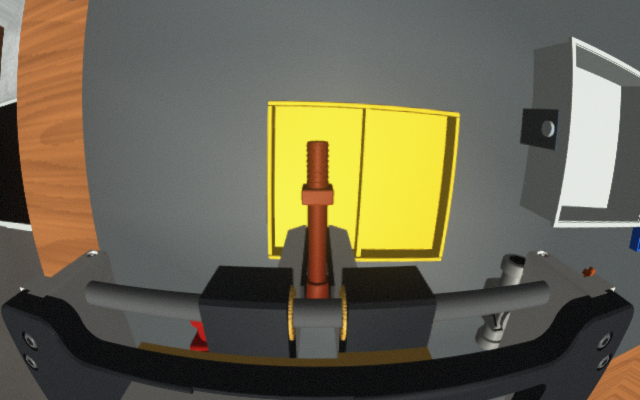

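Bolt over the left bay: outer corners (269,102), (268,259), divider ends (363,106), (357,259).

```bash
python3 - <<'E'
from h import *
s,o=load('w7')
for u,v in((269,102),(268,259),(363,106),(357,259),(458,115),(441,261)):print(wr(s,o,u,v,.028))
E
```

```text
[0.66406055 0.36316654 0.028     ]
[0.5153202  0.36673532 0.028     ]
[0.66191386 0.28105763 0.028     ]
[0.51703545 0.27950029 0.028     ]
[0.66039843 0.18979836 0.028     ]
[0.51281088 0.19007789 0.028     ]
```

>>> step_arm(
  plan=[
    [[2,0,-35,0,0],[2,0,-70,0,0],[2,0,-95,0,0],[2,0,-106,0,0],[2,0,-112,0,0],[2,0,-115,0,0],[2,0,-116,0,0],[2,0,-116,0,0]],
  ],
)

```text
time: 11.77
tool_pos: [0.5798, 0.3186, 0.008]
ee_rot: [-3.14, -0.003, 0.019]
wrist_force: [0.3, 0.5, -0.9]
width: 0.0111
```

>>> step_arm(
  plan=[
    [[0,0,0,0,0],[0,0,0,0,15],[0,0,0,0,30],[0,0,0,0,38],[0,0,0,0,38],[0,0,0,0,38]],
  ],
)

```text
time: 12.27
tool_pos: [0.5787, 0.3183, 0.0069]
ee_rot: [-3.141, -0.001, 0.019]
wrist_force: [-0.2, 0.1, -0.3]
width: 0.0347
```

>>> step_arm(
  plan=[
    [[0,0,15,0,38],[0,0,50,0,38],[0,0,90,0,38],[0,0,115,0,38],[0,0,115,0,38]],
  ],
)

```text
time: 12.68
tool_pos: [0.5824, 0.32, 0.1306]
ee_rot: [-3.136, -0.014, 0.019]
wrist_force: [0.9, 0.8, 1.1]
width: 0.0358
```

>>> step_arm(
  plan=[
    [[-13,-36,0,-0.08,70],[-27,-72,0,-0.16,70],[-40,-107,0,-0.24,70],[-54,-143,0,-0.32,70],[-67,-179,0,-0.4,70],[-81,-215,0,-0.48,70],[-94,-251,0,-0.56,70],[-108,-287,0,-0.61,70]],
  ],
)

```text
time: 13.35
tool_pos: [0.4693, 0.0298, 0.1209]
ee_rot: [3.141, 0.0, -0.594]
wrist_force: [0.4, -0.4, 0.7]
width: 0.0658
```

>>> step_arm(
  plan=[
    [[-14,-36,-5,0,70],[-28,-72,-15,0,70],[-40,-107,-20,0,70],[-40,-107,-20,0,70],[-40,-107,-20,0,70]],
  ],
)

```text
time: 13.77
tool_pos: [0.4295, -0.077, 0.1008]
ee_rot: [3.142, 0.001, -0.596]
wrist_force: [0.5, 0.3, 0.4]
width: 0.066
```

```bash
python3 - <<'E'
from h import *
s,o=look('w8',(160,80,480,320),2);print(o['time'],o['tool_pos'],o['ee_rot'],o['wrist_force'],o['width'])
E
```

```text
13.7667 [ 0.42951439 -0.07700439  0.1008058 ] [ 3.14150546e+00  1.31646913e-03 -5.95691940e-01] [0.48458602 0.34917793 0.43499825] 0.06603979298776569
```

View pics/w8.png

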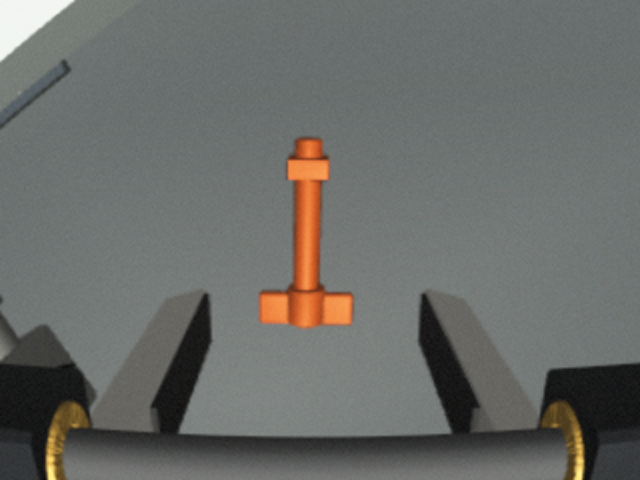

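Short bolt: hub front (306,288), nut back (308,179); nearly aligned.

```bash
python3 - <<'E'
from h import *
s,o=load('w8')
W=lambda u,v,z=.012:wr(s,o,160+u/2,80+v/2,z)
a,b=W(306,288),W(308,179);print(a,b,np.linalg.norm(a-b),((a+b)/2-o['tool_pos'])*1000, np.degrees(np.arctan2(*(b-a)[1::-1])))
E
```

```text
[ 0.41363552 -0.06187757  0.012     ] [ 0.45487408 -0.09109524  0.012     ] 0.05053999317633294 [  4.74040967   0.51798435 -88.80580346] -35.31770746202864
```

>>> step_arm(
  plan=[
    [[5,1,-35,-0.02,70],[5,1,-70,-0.02,70],[5,1,-88,-0.02,70],[5,1,-95,-0.02,70],[5,1,-98,-0.02,70],[5,1,-98,-0.02,70],[5,1,-98,-0.02,40],[5,1,-98,-0.02,0]],
  ],
)

```text
time: 14.48
tool_pos: [0.4372, -0.0749, 0.0054]
ee_rot: [-3.14, -0.003, -0.611]
wrist_force: [-0.2, -0.9, -0.5]
width: 0.0558
```

>>> step_arm(
  plan=[
    [[0,0,0,0,0],[0,0,0,0,0],[0,0,0,0,0],[0,0,0,0,0],[0,0,0,0,0],[0,0,0,0,0],[0,0,0,0,0],[0,0,0,0,0]],
  ],
)

```text
time: 15.15
tool_pos: [0.4354, -0.075, 0.0036]
ee_rot: [3.141, 0.0, -0.611]
wrist_force: [-1.2, -0.2, 0.2]
width: 0.0107
```

>>> step_arm(
  plan=[
    [[0,0,0,0,0],[0,0,0,0,0],[0,0,15,0,0],[0,0,50,0,0],[0,0,90,0,0],[0,0,120,0,0]],
  ],
)

```text
time: 15.65
tool_pos: [0.4358, -0.0745, 0.1257]
ee_rot: [-3.141, -0.001, -0.611]
wrist_force: [0.8, -0.3, -0.9]
width: 0.0109
```

>>> step_arm(
  plan=[
    [[15,31,0,0.06,0],[30,62,0,0.13,0],[46,93,0,0.19,0],[61,124,0,0.25,0],[76,155,0,0.32,0],[91,186,0,0.38,0],[106,217,0,0.44,0],[122,248,0,0.51,0]],
  ],
)

```text
time: 16.32
tool_pos: [0.5576, 0.1752, 0.1228]
ee_rot: [-3.141, 0.001, -0.098]
wrist_force: [0.7, -0.1, -0.3]
width: 0.0117
```

>>> step_arm(
  plan=[
    [[15,31,0,0.06,0],[30,62,0,0.12,0],[30,62,0,0.12,0],[30,62,0,0.12,0]],
  ],
)

```text
time: 16.65
tool_pos: [0.5871, 0.2367, 0.1218]
ee_rot: [3.141, 0.003, 0.021]
wrist_force: [-0.9, -0.3, -1.4]
width: 0.0109
```

```bash
python3 - <<'E'
from h import *
s,o=look('w9');print(o['time'],o['tool_pos'],o['ee_rot'],o['wrist_force'],o['width'])
E
```

```text
16.65 [0.58714008 0.23674481 0.12181655] [3.14096395e+00 2.63545312e-03 2.09494740e-02] [-0.93424035 -0.31427439 -1.36493478] 0.010905378723711032
```

View pics/w9.png

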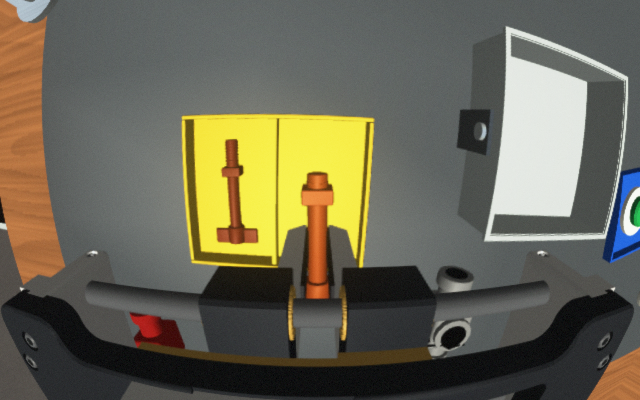

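Long bolt lies in the left bay; the orange one hangs over the right bay, roughly centred. Lowering.

>>> step_arm(
  plan=[
    [[0,-2,-35,0,0],[0,-2,-70,0,0],[0,-2,-95,0,0],[0,-2,-106,0,0],[0,-2,-112,0,0],[0,-2,-115,0,0],[0,-2,-116,0,0],[0,-2,-116,0,0]],
  ],
)

```text
time: 17.37
tool_pos: [0.5889, 0.2333, 0.0097]
ee_rot: [-3.141, -0.003, 0.018]
wrist_force: [0.0, 0.1, -1.5]
width: 0.0109
```

>>> step_arm(
  plan=[
    [[0,0,0,0,0],[0,0,0,0,15],[0,0,0,0,30],[0,0,0,0,38],[0,0,0,0,38],[0,0,0,0,38]],
  ],
)

```text
time: 17.87
tool_pos: [0.5877, 0.2333, 0.0079]
ee_rot: [3.142, -0.0, 0.019]
wrist_force: [-0.4, 0.3, 0.5]
width: 0.035
```

>>> step_arm(
  plan=[
    [[0,0,15,0,38],[0,0,50,0,38],[0,0,90,0,38],[0,0,130,0,38],[-30,-25,160,-0.04,60],[-60,-55,160,-0.09,100],[-90,-85,160,-0.09,100],[-120,-115,160,-0.09,100]],
  ],
)

```text
time: 18.53
tool_pos: [0.4728, 0.1235, 0.1687]
ee_rot: [-3.141, -0.002, -0.07]
wrist_force: [-0.7, -0.4, 0.3]
width: 0.0589
```

>>> step_arm(
  plan=[
    [[-22,-32,0,0,100],[-22,-32,0,0,100],[-22,-32,0,0,100],[-22,-32,0,0,100]],
  ],
)

```text
time: 18.87
tool_pos: [0.452, 0.0925, 0.168]
ee_rot: [-3.141, -0.001, -0.072]
wrist_force: [0.3, 0.8, 0.5]
width: 0.0859
```

```bash
python3 - <<'E'
from h import *
s,o=look('w10',(120,60,520,360),2);print(o['time'],o['tool_pos'],o['ee_rot'],o['wrist_force'],o['width'])
E
```

```text
18.8667 [0.45203832 0.09249656 0.16801756] [-3.14090017e+00 -1.34408565e-03 -7.16201633e-02] [0.29492383 0.79251831 0.48156431] 0.08589637564755269
```

View pics/w10.png

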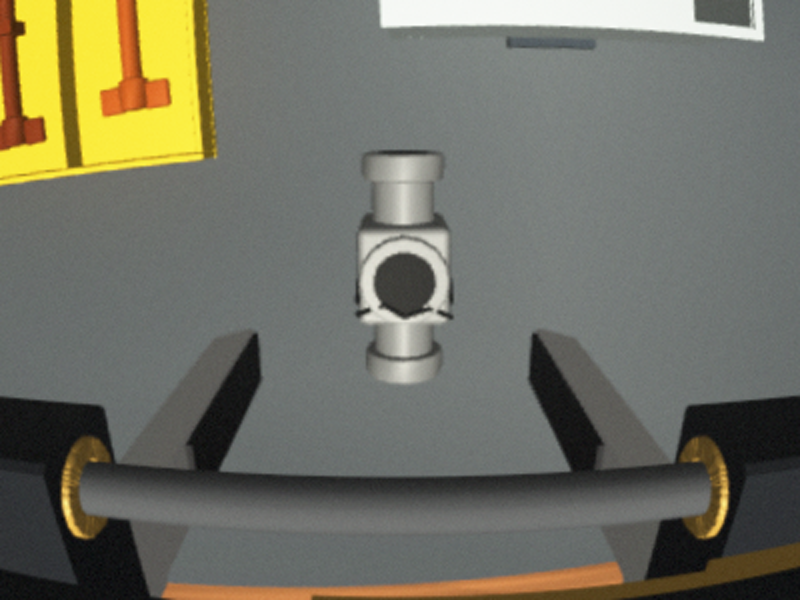

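Both bolts lie in their bays. The casting is aligned with the jaws: neck top at (404,278), block top edges from x=359 to 449, stub ends (403,165) and (404,370).

```bash
python3 - <<'E'
from h import *
s,o=load('w10')
W=lambda u,v,z:wr(s,o,120+u/2,60+v/2,z)
for u,v,z in((404,276,.062),(404,276,.055),(359,235,.055),(449,235,.055),(402,152,.04),(404,382,.02)):p=W(u,v,z);print(p,(p-o['tool_pos'])[:2]*1000)
E
```

```text
[0.45036896 0.08766422 0.062     ] [-1.66936196 -4.83234139]
[0.44852748 0.0876881  0.055     ] [-3.51084478 -4.80845621]
[0.47040533 0.10788172 0.055     ] [18.36700787 15.38516275]
[0.46734302 0.06467806 0.055     ] [ 15.30469418 -27.81850023]
[0.5077915  0.08438237 0.04      ] [55.75317893 -8.11419123]
[0.37611137 0.0920319  0.02      ] [-75.92695597  -0.46466352]
```

>>> step_arm(
  plan=[
    [[-4,-5,-30,0,100],[-4,-5,-65,0,100],[-4,-5,-100,0,100],[-4,-5,-125,0,100],[-4,-5,-142,0,100],[-4,-5,-150,0,100],[-4,-5,-150,0,80],[-4,-5,-150,0,40]],
  ],
)

```text
time: 19.58
tool_pos: [0.4483, 0.0879, 0.0179]
ee_rot: [-3.142, -0.0, -0.07]
wrist_force: [0.2, -0.2, 0.4]
width: 0.0841
```

>>> step_arm(
  plan=[
    [[0,0,0,0,20],[0,0,0,0,20],[0,0,0,0,20],[0,0,0,0,20],[0,0,0,0,20],[0,0,0,0,20],[0,0,0,0,20],[0,0,0,0,20]],
  ],
)

```text
time: 20.25
tool_pos: [0.448, 0.0878, 0.0181]
ee_rot: [-3.14, -0.001, -0.071]
wrist_force: [-0.5, 3.4, 2.9]
width: 0.046
```

>>> step_arm(
  plan=[
    [[0,0,10,0,20],[0,0,30,0,20],[0,0,60,0,20],[0,0,90,0,20],[0,0,115,0,20],[0,0,125,0,20],[0,0,125,0,20]],
  ],
)

```text
time: 20.83
tool_pos: [0.4487, 0.0869, 0.1447]
ee_rot: [3.141, -0.004, -0.071]
wrist_force: [0.1, -0.2, -6.3]
width: 0.0454
```

```bash
python3 - <<'E'
from h import *
s,o=look('w11');print(o['time'],o['tool_pos'],o['ee_rot'],o['wrist_force'],o['width'])
E
```

```text
20.8333 [0.44866798 0.08693973 0.14472554] [ 3.14129589 -0.0041704  -0.07135805] [ 0.06265026 -0.17871208 -6.34670212] 0.045386157613185193
```

View pics/w11.png

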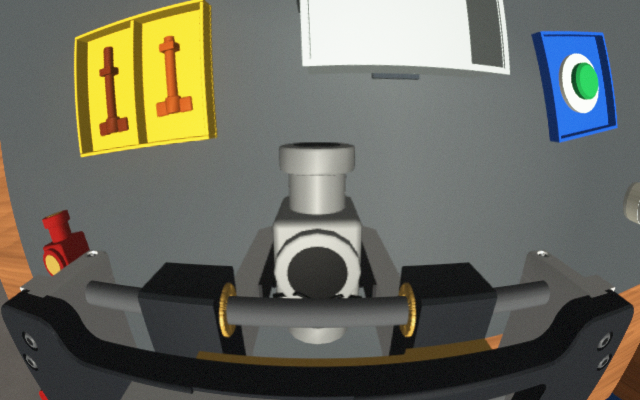

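Casting held level (6.3 N, width 45 mm). Lens, bolts and bystanders look undisturbed. Carrying it to the bin centre (0.652,-0.007).

>>> step_arm(
  plan=[
    [[29,-13,0,0.02,20],[58,-27,0,0.04,20],[87,-40,0,0.05,20],[116,-54,0,0.06,20],[145,-67,0,0.06,20],[174,-81,0,0.06,20],[203,-94,0,0.06,20],[203,-94,0,0.06,20]],
  ],
)

```text
time: 21.55
tool_pos: [0.6529, -0.0103, 0.1353]
ee_rot: [3.14, 0.006, -0.015]
wrist_force: [0.5, -0.2, -6.5]
width: 0.0456
```

>>> step_arm(
  plan=[
    [[0,0,0,0,20],[0,0,-25,0,20],[0,0,-55,0,20],[0,0,-80,0,20],[0,0,-98,0,20],[0,0,-107,0,20],[0,0,-112,0,20],[0,0,-112,0,20]],
  ],
)

```text
time: 22.22
tool_pos: [0.6488, -0.0062, 0.0299]
ee_rot: [-3.141, 0.003, -0.011]
wrist_force: [-0.2, -0.1, -6.3]
width: 0.0461
```

>>> step_arm(
  plan=[
    [[0,0,-1,0,20],[0,0,-2,0,20],[0,0,-2,0,20]],
  ],
)

```text
time: 22.47
tool_pos: [0.651, -0.0067, 0.0292]
ee_rot: [3.141, -0.002, -0.011]
wrist_force: [0.6, 0.1, -5.9]
width: 0.046
```

>>> step_arm(
  plan=[
    [[0,0,0,0,60],[0,0,0,0,75],[0,0,0,0,75],[0,0,0,0,75],[0,0,0,0,75],[0,0,0,0,75]],
  ],
)

```text
time: 22.97
tool_pos: [0.6508, -0.0068, 0.0291]
ee_rot: [3.141, -0.001, -0.011]
wrist_force: [-0.7, 0.4, -0.2]
width: 0.0705
```

>>> step_arm(
  plan=[
    [[0,0,20,0,75],[0,0,55,0,75],[0,0,95,0,75],[0,0,135,0,75],[0,0,170,0,75],[-40,0,180,0,75],[-80,0,180,0,75],[-100,0,180,0,75]],
  ],
)

```text
time: 23.63
tool_pos: [0.5485, -0.0067, 0.2103]
ee_rot: [3.141, -0.001, -0.011]
wrist_force: [0.8, 0.2, -0.4]
width: 0.0703
```

>>> step_arm(
  plan=[
    [[-40,0,20,0,75],[-80,0,40,0,75],[-120,0,60,0,75],[-160,0,60,0,75],[-200,0,60,0,75],[-240,0,60,0,75],[-250,0,60,0,75],[-250,0,60,0,75]],
  ],
)

```text
time: 24.3
tool_pos: [0.2985, -0.0067, 0.2699]
ee_rot: [3.14, -0.005, -0.012]
wrist_force: [0.3, 0.2, -0.1]
width: 0.0708
```

```bash
python3 - <<'E'
from h import *
o=robot.get_obs();print(o['time'],o['tool_pos'],o['wrist_force'],o['width'])
s=cams.snapshot('top');f=s['frame'][:,:,::-1]
np.savez('topend.npz',K=s['camera_matrix'])
cv2.imwrite('pics/end.png',cv2.resize(f[90:290,125:525],None,fx=2,fy=2,interpolation=cv2.INTER_CUBIC))
E
```

```text
24.3 [ 0.29849253 -0.00665347  0.26991361] [ 0.27991776  0.22013016 -0.12354381] 0.07082100938262594
```

View pics/end.png

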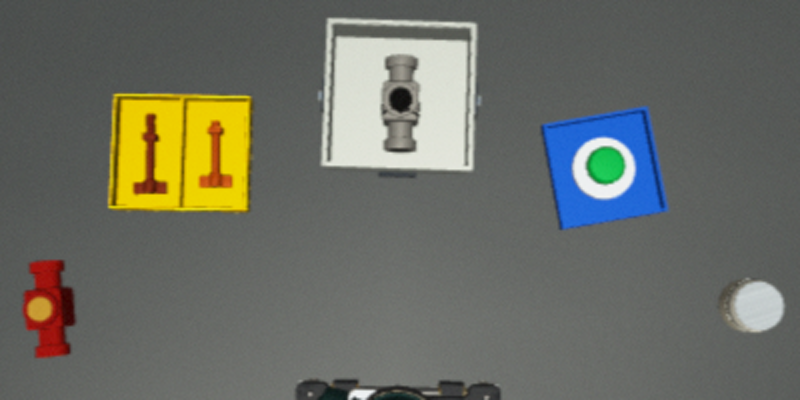

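The final view shows the casting in the bin, a bolt flat in each bay, and the lens (606,165) on the pad (604,168). Most of that small offset is height parallax. The red regulator and tin haven't moved. Handing in.

```bash
python3 -c "
from bench import robot
print(robot.close_job())"
```

```text
the job is handed in; nothing more can be done
None
```

The job is done and handed in at about 24 s; the hand-in gave no verdict.

- **Lens:** I placed it first, before touching any iron. It lies flat on the white pad. The wrist view puts it about 2–3 mm from the pad centre and the final top view agrees once parallax is allowed for (limit 15 mm).
- **Bolts:** The long one lies in the left bay of the yellow tray and the short one in the right bay.
- **Grey body:** It stands in the scrap bin near the middle.
- **Last checks:** The final top picture shows the red regulator and the tin where they were. The gripper is open and clear at 0.27 m height, reading about zero force. None of my checks failed. The two lens positions and the two tray estimates disagreed only by 2–5 mm.

I viewed 16 pictures, which is the limit and more than the planned 12.

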